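Load two board panels into the spring slots of a test carousel

ROBOT

A 6-joint arm with a two-finger parallel gripper is mounted at the origin on the work surface. World frame = base frame: x ahead of the robot, y to its left, z up, the work surface at z = 0. Lengths are in mm, angles in rad, forces in N, time in s.
With the tool pointing down it reaches from about 350 to 975 mm from the base axis. Payload 17.4 kg.
Tool frame: the origin (TCP) lies between the finger pads; the fingertips stand 25 mm ahead of it and the grasp point (between the pads) lies 6 mm ahead of it; z points along the fingers, y is the line along which they close (so a half turn about z gives the same grasp; the last joint's range is limited). The gripper opens to 85 mm and grips with 20 to 120 N. Pads are 22 mm wide; open, the fingers measure 114 mm over their backs; the gripper's body (76 mm by 85 mm) begins 54 mm behind the grasp point. The pads swing forward as they close: fully open they stand 13 mm farther back than shut.
Start: joints at [-1.144, 0.116, 1.442, -0, 1.584, -0.038], TCP at [302.557, -603.4, 256.303] pointing down, gripper open.
Joint ranges: [-2.83, 2.83], [-0.83, 2.19], [0.07, 2.5], [-1.14, 4.28], [0.01, 3], [-2.97, 2.97]. Speed limits (rad/s): [1.89, 1.89, 2.22, 3.14, 3.14, 3.14].

INTERFACE

Orientations are given as a unit quaternion [w, x, y, z].
In Python, from workcell import ctrl gives the robot as it stands.
- The arm moves only by the tool shift_gripper, called after "Call:" by a JSON object that holds its "method" and its "body". Schema: {"type":"object","properties":{"rows":{"type":"array","items":{"type":"array","items":{"type":"array","items":{"type":"number"},"minItems":6,"maxItems":6},"minItems":1,"maxItems":20},"minItems":1,"maxItems":1},"finger_gap":{"type":"number"},"grip_n":{"type":"number"},"only":{"type":"string"},"quiet":{"type":"boolean"},"lines":{"type":"string"}},"required":["rows"],"additionalProperties":false}. rows is a list that holds a single list of rows (three levels of brackets), with 1 to 20 rows, each of 6 numbers: dx, dy, dz in fractions of the full range, 1 being 250 mm, then a rotation vector rx, ry, rz in normalised numbers (1 is pi rad); each row shifts and turns the commanded pose from where the row before left it, along the tool's axes as they then stand; what a row does not reach is not made up. A row lasts 1/12 s, in which the tool goes at most 41.7 mm and 0.125 rad, less where a joint would pass 70% of its speed; a pose out of reach is approached as far as the arm can. finger_gap is the opening from 0.0 (shut) to 1.0 (fully open), set as the call begins (left out keeps the last). The fingers move at their own pace and stop on an object; grip_n is the grip in N (left out, the last holds). Time passes only in rows, so rows that do not move let the fingers close. The tool returns the time, the measured TCP pose, the force, the opening and the grip force at its end. only (a regular expression) keeps the lines of the reply that match it, lines (a string "A,B") keeps lines A to B, and quiet returns only ok. Input that does not fit is refused with a message, and nothing moves.
- ctrl.observe(): the state, without advancing time (a new reading comes with each control period).
- ctrl.snapshot(name): name is "scene" or "top"; returns the picture (400x640x3 uint8, red, green, blue); there is no depth.
- ctrl.calibration(name): a dict with "mtx" (3x3 intrinsics, pixels), "xyz" and "attitude" of the camera in the world. Camera axes: x right, y down, z forward; pixel columns grow to the right and rows downward; lengths in mm; the calibration is good to about 2 mm. A picture is of the moment at which its call begins. calibration takes no time and is no camera call.
- ctrl.job_done(): hands the job in; it is judged then, once.
The state is a dict: "t": time; "qpos": joint angles; "joint_vel": joint speeds; "effort": joint torques, N m; "ee_pos": TCP position; "tool_rot": TCP orientation; "force": force on the tool from outside, world axes, zero at the start; "torque": the same for the moment, N m; "width": opening from 0.0 (shut) to 1.0 (fully open); "finger_force": force on a finger pad.
Only numpy, scipy, OpenCV 4.12 (cv2) and the standard library are available. Lean on these libraries where they do the work, as an engineer would, in place of code of your own. Each camera call takes 0.05 s, during which the arm holds its last target. There are 200 camera calls.

TASK

Two empty spring slots, a long one and a short one, are left on the test carousel. Take the long and the short full-height panel from the blue transit rack and push each one down into the slot of its own length until it is fully home, each time first turning the carousel (by its upright steel posts) so that the slot stands square in front of the fixed loading pointer on the robot's side; either panel may go first. Leave the low panel in the rack and all the other things on the bench where they are.

Things in the scene. Friction and masses are not known exactly. Their poses are not given: they have to be found in the camera images.
- long_panel: upright flat aluminium panel (board carrier), green board on both faces: 10 mm thick (x), 130 mm long (y), 95 mm tall (z), about 240 g; origin mid-length on its lower edge; same both ways round. Groove along both faces (6 mm thick there) 9 to 17 mm above the lower edge; lowest 3 mm is 6.5 mm thick. Stands in one of the rack's three grooves.
- short_panel: upright flat aluminium panel (board carrier), green board on both faces: 10 mm thick (x), 90 mm long (y), 95 mm tall (z), about 170 g; origin mid-length on its lower edge; same both ways round. Groove along both faces (6 mm thick there) 9 to 17 mm above the lower edge; lowest 3 mm is 6.5 mm thick. Stands in one of the rack's three grooves.
- low_panel: upright flat aluminium panel (board carrier), green board on both faces: 10 mm thick (x), 130 mm long (y), 62 mm tall (z), about 160 g; origin mid-length on its lower edge; same both ways round. Groove along both faces (6 mm thick there) 9 to 17 mm above the lower edge; lowest 3 mm is 6.5 mm thick. Stands in one of the rack's three grooves. Not to be moved.
- rack: blue transit rack fixed to the bench, on the left or the right, 166 x 156 mm, 36 mm high, origin at the centre of its underside; three open grooves along its y, 14 mm wide, floor 10 mm above the bench, at x = -50, 0 and +50 mm; panels stand loosely in them in any order, thickness along the rack's x
- slot_long (a point): long empty slot of the carousel, for the long panel (130 mm; slot 135 mm inside): middle of its floor (disc top, 50 mm above the bench); y along the slot, x radially out. Guides 13 mm apart, 24 mm high, flared above to 33 mm. Two steel spring leaves in mid-length, 40 mm high, bumps 12.5 mm above the floor: push down with 5 to 15 N until the panel's lower edge is on the floor and they snap in.
- slot_short (a point): short empty slot of the carousel, for the short panel (90 mm; slot 95 mm inside): middle of its floor (disc top, 50 mm above the bench); y along the slot, x radially out. Guides 13 mm apart, 24 mm high, flared above to 33 mm. Two steel spring leaves in mid-length, 40 mm high, bumps 12.5 mm above the floor: push down with 5 to 15 N until the panel's lower edge is on the floor and they snap in.
- loading_point (a point): fixed point 100 mm from the carousel's axis towards the loading pointer (steel upright, 46 mm high, 192 mm from the axis, on the robot's side), at the height of the slot floors; a slot being loaded must have its middle within 20 mm of it. Its x axis points to the carousel's axis.
- carousel_axis (a point): centre of the carousel's disc (336 mm across), on its top, 50 mm above the bench. x points away from the loading pointer. Behind, at x = 125 mm, a fixed gantry crosses over it: posts at y = +-185 mm, 324 mm high above the bench; its head reaches down to 226 mm.
- carousel (a joint): disc angle (rad), counter-clockwise from above, -3.0 to 2.0; long slot at the loading point at 0, short at -1.571. Stays where left (0.2 N m). Slots tangential, 100 mm radius, every 90 degrees; the other two hold fixed panels 95 mm tall. Midway between slots, at 145 mm radius, stand 4 steel posts to turn it by: 16 mm across, 80 mm tall, tops 130 mm above the bench.
- parts_tray: grey divided tray of small parts, fixed to the bench on the side where the rack is not, 160 x 150 mm, 45 mm high, origin under its centre
- flask: loose white plastic flask, 60 mm across, 150 mm tall, origin under its centre; not to be moved
- spool: loose solder spool on end, 64 mm across, 50 mm high, origin under its centre; not to be moved
- meter: loose grey multimeter lying on its back, 150 x 75 x 35 mm, origin under its centre; not to be moved
- heatsink: loose finned aluminium heatsink, 80 x 60 x 38 mm, origin under its centre; not to be moved

How it is judged:
By the outcome, as a careful person would: the job done as asked, in the order asked, and still so for the second after the job is handed in, with the robot touching nothing.
It also fails if it takes over 72 s, if anything falls off the work surface, if the arm or the gripper's body presses on something with over 40 N, if the wrist force passes 120 N, or if a joint passes its speed limit or range.

## Working session

There is one attempt and no reset: what is moved stays moved. The work goes in short steps, Python scripts to look and compute and a tool call to move; the robot and the scene stay as the last step left them, time stands still between calls to the robot, and variables do not carry over. Pictures are saved under pics/ and viewed, at most 14 in all, crops included, and the job is handed in when it is done.

```bash
ls; mkdir -p pics; python3 - <<'E'
from workcell import ctrl
import cv2
for n in("scene","top"):
    c=ctrl.calibration(n);print(n,c)
    cv2.imwrite(f"pics/{n}0.png",ctrl.snapshot(n)[:,:,::-1])
print(ctrl.observe())
E
```

```text
pics
workcell.py
scene {'mtx': array([[407.80400068,   0.        , 327.29398991],
       [  0.        , 407.80400068, 191.54480473],
       [  0.        ,   0.        ,   1.        ]]), 'xyz': array([1188.63574918,  552.04666798,  837.99209249]), 'attitude': array([-0.1776387 ,  0.37093755,  0.8320633 , -0.37218341])}
top {'mtx': array([[504.70811262,   0.        , 320.31358871],
       [  0.        , 504.70811262, 194.33400593],
       [  0.        ,   0.        ,   1.        ]]), 'xyz': array([ 406.47416836,    8.21719477, 1392.59634711]), 'attitude': array([ 0.03520257, -0.70168274,  0.71072004, -0.03576503])}
{'t': 0.1, 'qpos': array([-1.14380100e+00,  1.16445516e-01,  1.44221010e+00,  2.44177425e-05,
        1.58398986e+00, -3.78030739e-02]), 'joint_vel': array([-0.00028073, -0.00192401, -0.0012811 ,  0.00149517,  0.00042072,
        0.00064452]), 'effort': array([ 2.60228691e-03, -7.33666348e+01, -6.33786178e+01,  5.27528255e-05,
        5.25191805e-03,  1.23650261e-05]), 'ee_pos': array([ 302.49965591, -603.26064447,  255.62369651]), 'tool_rot': array([-5.18837173e-04,  9.73116459e-01,  2.30313002e-01, -8.98149887e-05]), 'force': array([-0.41564055, -0.13699739,  1.15379473]), 'torque': array([-0.02017335,  0.03219608, -0.02061234]), 'finger_force': 0.0, 'width': 0.9995889144920531}
```

View pics/top0.png

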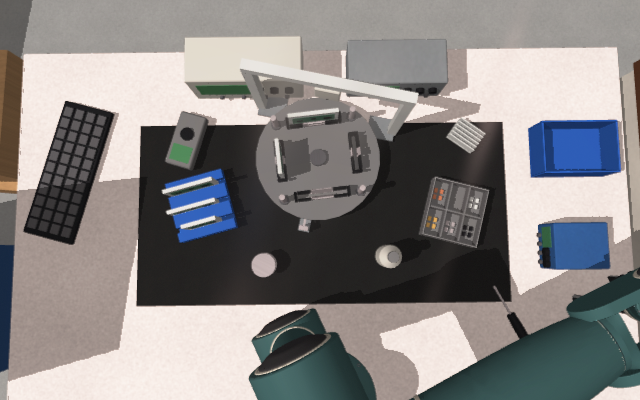

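View pics/scene0.png

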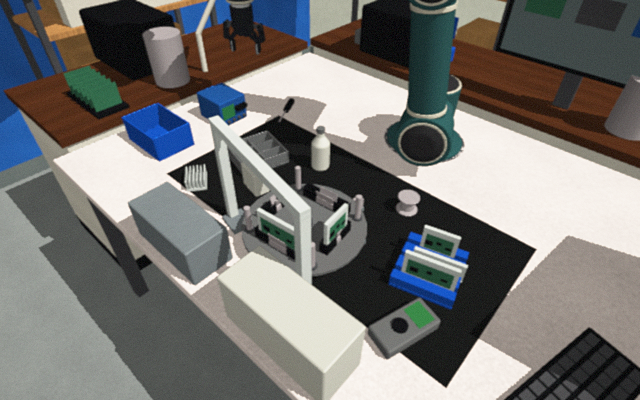

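Top view: rack on the left (about 165–237, 170–242 px) with three panels, carousel centred near (318,158), pointer near (305,226), flask at (388,257), spool at (264,265). I'll enlarge this area and put a grid on it.

```bash
cat > h.py <<'E'
import numpy as np, cv2
from scipy.spatial.transform import Rotation as R
from workcell import ctrl
def cam(n):
    c=ctrl.calibration(n); return c["mtx"],np.array(c["xyz"]),R.from_quat(np.array(c["attitude"])[[1,2,3,0]]).as_matrix()
def ray(n,uv,z):
    K,p,A=cam(n); d=A@np.linalg.solve(K,[*uv,1]); return p+d*(z-p[2])/d[2]
def proj(n,X):
    K,p,A=cam(n); q=(np.atleast_2d(X)-p)@A@K.T; return q[:,:2]/q[:,2:]
E
python3 - <<'E'
from h import *
im=cv2.imread("pics/top0.png")
def crop(im,x0,y0,x1,y1,s,name,st):
    o=cv2.resize(im[y0:y1,x0:x1],None,fx=s,fy=s,interpolation=cv2.INTER_CUBIC)
    for x in range(-(-x0//st)*st,x1,st): cv2.putText(o,str(x),(int((x-x0+.5)*s),9),0,.35,(0,255,255));cv2.line(o,(int((x-x0+.5)*s),10),(int((x-x0+.5)*s),16),(0,255,255))
    for y in range(-(-y0//st)*st,y1,st): cv2.putText(o,str(y),(0,int((y-y0+.5)*s)+4),0,.35,(0,255,255));cv2.line(o,(24,int((y-y0+.5)*s)),(30,int((y-y0+.5)*s)),(0,255,255))
    return o
a=crop(im,155,160,245,250,6.0,"",10)
b=crop(im,240,60,400,240,3.3,"",20); 
cv2.imwrite("pics/rack.png",a); cv2.imwrite("pics/car.png",b)
for uv in[(318,158)]: print(ray("top",uv,50))
E
```

```text
[640.14306678  11.25082105  50.        ]
```

View pics/rack.png

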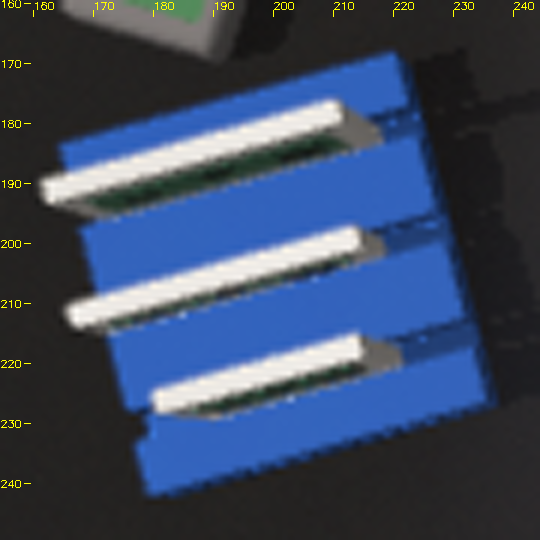

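View pics/car.png

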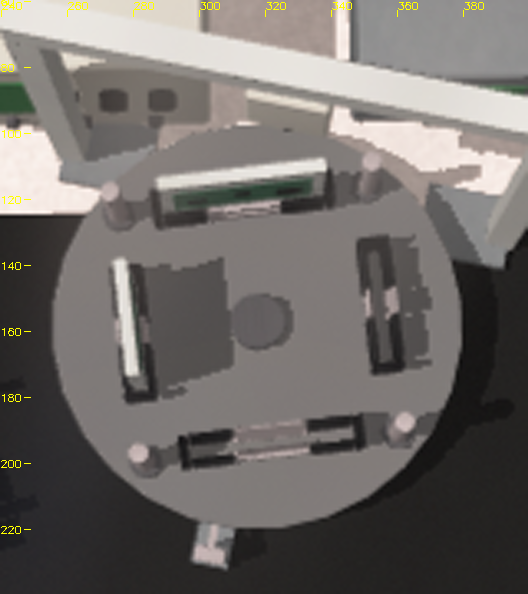

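The crops show the short panel in the front groove (top edge centre about 197,222 px), with two long ones in the middle and back grooves. The long empty slot is in front at about (322,193), the short empty slot on the right at about (355,152), and the post tops are at about (273,118), (353,108), (282,197) and (363,188). The pointer is at about (304,224). Next I fit these positions and work out which long panel is full height.

```bash
python3 - <<'E'
from h import *
from scipy.optimize import least_squares
im=cv2.imread("pics/top0.png"); hsv=cv2.cvtColor(im,cv2.COLOR_BGR2HSV)
# posts
P=np.array([[273.0,117.5],[352.5,108.5],[281.7,197.2],[362.7,188.2]])
g=cv2.cvtColor(im,cv2.COLOR_BGR2GRAY)
for i,(u,v) in enumerate(P):
    r=im[int(v)-5:int(v)+6,int(u)-5:int(u)+6].astype(int)
    w=np.clip(r.min(2)-150,0,60); yy,xx=np.mgrid[int(v)-5:int(v)+6,int(u)-5:int(u)+6]
    print("post",P[i],(xx*w).sum()/max(w.sum(),1),(yy*w).sum()/max(w.sum(),1),w.sum())
def f(p,fr=None):
    a=p[2]+np.array([-3,-1,3,1])*0 
    ang=p[2]+np.array([ -3*np.pi/4, 3*np.pi/4, -np.pi/4, np.pi/4]) # around slot dir
    X=np.c_[p[0]+145*np.cos(ang),p[1]+145*np.sin(ang),np.full(4,130)]
    return (proj("top",X)-P).ravel()
s=least_squares(f,[640,11,np.pi]);print("axis,slotdir",s.x,"res px",f(s.x).round(2))
c=ray("top",(304,223),46);d=c[:2]-s.x[:2];print("pointer",c,np.hypot(*d),np.arctan2(d[1],d[0])%(2*np.pi))
# panel tops
m=((hsv[...,1]<45)&(hsv[...,2]>190)).astype(np.uint8); k=np.zeros_like(m);k[172:235,158:222]=m[172:235,158:222]
n,l,st,ce=cv2.connectedComponentsWithStats(k)
for i in range(1,n):
    if st[i,4]<40: continue
    pts=np.argwhere(l==i)[:,::-1].astype(np.float32); b=cv2.boxPoints(cv2.minAreaRect(pts))
    for z in (105,72):
        c=ray("top",ce[i],z); W=np.array([ray("top",q,z)[:2] for q in pts]); e,V=np.linalg.eigh(np.cov(W.T)); a=V[:,1]*np.sign(V[1,1])
        t=(W-c[:2])@a
        print(i,ce[i].round(1),"z",z,c.round(1),"len",round(np.sqrt(12*e[1]),1),"thick",round(np.sqrt(12*e[0]),1),"dir",round(np.arctan2(a[1],a[0]),3))
        if z==105 or 1:
            E=[np.r_[c[:2]+s_*65*a,z] for s_ in(-1,1)]; print("   scene ends",proj("scene",E).round(0).tolist())
# objects
for n,uv,z in(("flask",(390,255),150),("spool",(264,264),50)): print(n,ray("top",uv,z))
o=cv2.resize(cv2.imread("pics/scene0.png")[215:315,370:480],None,fx=6,fy=6,interpolation=cv2.INTER_CUBIC)
for i in range(0,110,10): cv2.putText(o,str(370+i),(i*6,9),0,.35,(0,0,255))
for i in range(0,100,10): cv2.putText(o,str(215+i),(0,i*6+4),0,.35,(0,0,255))
cv2.imwrite("pics/sc.png",o)
E
```

```text
post [273.  117.5] 270.46431969552805 118.36822074215033 1051
post [352.5 108.5] 353.86798964624677 105.7886108714409 1159
post [281.7 197.2] 281.4146341463415 196.99303135888502 574
post [362.7 188.2] 362.1082317073171 187.52896341463415 656
axis,slotdir [640.27026706  12.22390141   3.2439269 ] res px [-0.01  0.23  0.21  0.21 -0.09 -0.05 -0.11 -0.37]
pointer [465.86978538  50.75107208  46.        ] 178.6053495545647 2.9241725556285543
1 [186.8 184.7] z 105 [565.4 349.1 105. ] len 128.8 thick 9.2 dir 1.832
   scene ends [[407.0, 250.0], [462.0, 270.0]]
1 [186.8 184.7] z 72 [569.5 357.8  72. ] len 132.1 thick 9.4 dir 1.832
   scene ends [[407.0, 262.0], [462.0, 282.0]]
2 [190.4 205.6] z 105 [511.5 339.1 105. ] len 126.0 thick 9.2 dir 1.834
   scene ends [[416.0, 235.0], [469.0, 254.0]]
2 [190.4 205.6] z 72 [514.2 347.5  72. ] len 129.2 thick 9.5 dir 1.834
   scene ends [[416.0, 247.0], [469.0, 266.0]]
3 [197.7 221.8] z 105 [469.9 319.9 105. ] len 89.2 thick 9.4 dir 1.834
   scene ends [[418.0, 223.0], [470.0, 240.0]]
3 [197.7 221.8] z 72 [471.5 327.9  72. ] len 91.5 thick 9.7 dir 1.834
   scene ends [[418.0, 233.0], [469.0, 251.0]]
flask [ 380.4088747  -162.03072952  150.        ]
spool [359.00578487 157.12474929  50.        ]
```

View pics/sc.png

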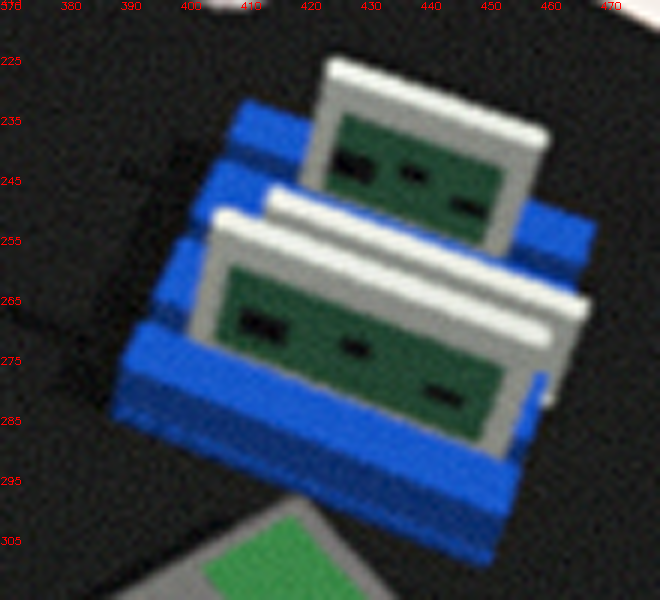

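The scene crop settles it. The nearest (back-groove) panel's top edge runs (404,250)–(458,270), which fits z = 105, so it is the long full-height one. The middle one at (414,247)–(466,266) fits z = 72, so it is the low panel. Next I fix the pointer and gantry direction and plan the moves.

```bash
python3 - <<'E'
from h import *
ax=np.array([640.3,12.2])
c=ray("top",(303.5,228),46);d=c[:2]-ax;print("pointer",c,np.hypot(*d),np.arctan2(d[1],d[0])%(2*np.pi))
a,b=ray("top",(243,67),324),ray("top",(413,101),324);print(a,b,np.hypot(*(a-b)[:2]));e=b-a
print("away dir",np.arctan2(e[0],-e[1]) , "-> load dir",np.pi+np.arctan2(e[0],-e[1]), "mid",((a+b)/2))
o=ctrl.observe();print(R.from_quat(np.array(o["tool_rot"])[[1,2,3,0]]).as_matrix().round(3))
E
```

```bash
cat >> h.py <<'E'
def yaw(o):
    M=R.from_quat(np.array(o["tool_rot"])[[1,2,3,0]]).as_matrix(); return np.arctan2(M[1,0],M[0,0]),M
def plan(x,y,z,th,n):
    "constant tool row, n times, from the measured pose to TCP (x,y,z), tool x-axis yaw th"
    o=ctrl.observe(); t0,M=yaw(o); p=np.array(o["ee_pos"]); rz=-((th-t0+np.pi)%(2*np.pi)-np.pi)/n
    A=np.zeros((2,2))
    for i in range(n):
        t=t0-rz*i; A+=np.array([[np.cos(t),np.sin(t)],[np.sin(t),-np.cos(t)]])
    d=np.linalg.solve(A,np.array([x,y])-p[:2])
    print("t %.2f"%o["t"],"at",p.round(1),"yaw %.3f"%t0,"tilt",M[:2,2].round(3),"| %d x"%n,[*d.round(2),round((p[2]-z)/n,2),0,0,round(rz,4)],"len %.1f"%np.linalg.norm([*d,(p[2]-z)/n]))
E
python3 -c "
from h import *
plan(548.8,-100.3,200,0.887,16)"
```

```text
t 0.10 at [ 302.5 -603.3  255.6] yaw 0.465 tilt [-0.     0.001] | 16 x [np.float64(31.71), np.float64(-15.42), np.float64(3.48), 0, 0, np.float64(-0.0264)] len 35.4
```

Units first: shifts go in shares of 250 mm and turns go in shares of pi rad. So 31.7 mm / 250 = 0.1268, -15.4 mm / 250 = -0.0616, -0.0264 rad / 3.1416 = -0.0084.

Call:
{"method": "shift_gripper", "body": {"rows": [[[0.1268,-0.0616,0.014,0,0,-0.0084],[0.1268,-0.0616,0.014,0,0,-0.0084],[0.1268,-0.0616,0.014,0,0,-0.0084],[0.1268,-0.0616,0.014,0,0,-0.0084],[0.1268,-0.0616,0.014,0,0,-0.0084],[0.1268,-0.0616,0.014,0,0,-0.0084],[0.1268,-0.0616,0.014,0,0,-0.0084],[0.1268,-0.0616,0.014,0,0,-0.0084],[0.1268,-0.0616,0.014,0,0,-0.0084],[0.1268,-0.0616,0.014,0,0,-0.0084],[0.1268,-0.0616,0.014,0,0,-0.0084],[0.1268,-0.0616,0.014,0,0,-0.0084],[0.1268,-0.0616,0.014,0,0,-0.0084],[0.1268,-0.0616,0.014,0,0,-0.0084],[0.1268,-0.0616,0.014,0,0,-0.0084],[0.1268,-0.0616,0.014,0,0,-0.0084],[0,0,0,0,0,0],[0,0,0,0,0,0]]], "finger_gap": 0.5, "grip_n": 30}}

```text
t: 1.6
ee_pos: [549.0, -99.3, 199.8]
tool_rot: [-0.0, 0.903, 0.43, -0.0]
force: [-0.6, -0.0, 0.5]
width: 0.501
finger_force: 0.0
```

```bash
python3 - <<'E'
from h import *
plan(548.8,-100.3,122,0.887,4)
cv2.imwrite("pics/s1.png",ctrl.snapshot("scene")[:,:,::-1]); cv2.imwrite("pics/t1.png",ctrl.snapshot("top")[:,:,::-1])
a=cv2.imread("pics/s1.png")[120:300,180:420]; cv2.imwrite("pics/s1c.png",cv2.resize(a,None,fx=3,fy=3,interpolation=cv2.INTER_CUBIC))
E
```

```text
t 1.60 at [549.  -99.3 199.8] yaw 0.890 tilt [-0.001  0.   ] | 4 x [np.float64(-0.23), np.float64(0.12), np.float64(19.46), 0, 0, np.float64(0.0007)] len 19.5
```

View pics/s1c.png

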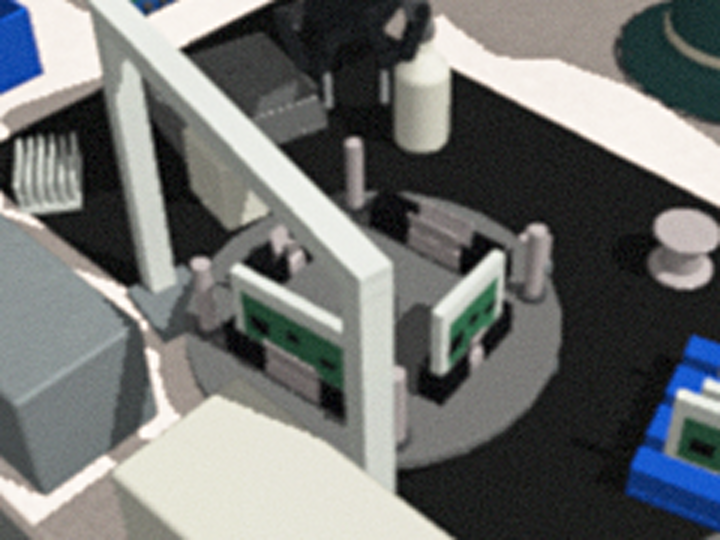

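The fingertips at crop (330,105) and (384,100) straddle the right front post at (355,150). I'll go down and close.

Converted, 19.5 mm / 250 = 0.078.

Call:
{"method": "shift_gripper", "body": {"rows": [[[0,0,0.078,0,0,0],[0,0,0.078,0,0,0],[0,0,0.078,0,0,0],[0,0,0.078,0,0,0],[0,0,0,0,0,0]]]}}

```text
t: 2.12
ee_pos: [547.2, -101.8, 118.5]
tool_rot: [-0.001, 0.904, 0.428, -0.002]
force: [-0.8, 0.1, -0.6]
width: 0.503
finger_force: 0.0
```

Call:
{"method": "shift_gripper", "body": {"rows": [[[0,0,0,0,0,0],[0,0,0,0,0,0],[0,0,0,0,0,0],[0,0,0,0,0,0],[0,0,0,0,0,0],[0,0,0,0,0,0]]], "finger_gap": 0, "grip_n": 25}}

```text
t: 2.62
ee_pos: [549.3, -101.5, 123.9]
tool_rot: [0.001, 0.903, 0.429, 0.0]
force: [-2.5, -6.3, 5.7]
width: 0.176
finger_force: 26.0
```

```bash
python3 - <<'E'
from h import *
o=ctrl.observe();print(o["force"],o["torque"])
a=3.716; plan(640.3+145*np.cos(a),12.2+145*np.sin(a),122,a-np.pi,8)
E
```

```text
[-2.46310022 -6.26833789  5.74712631] [-0.86462705  0.43752688 -0.00605407]
t 2.62 at [ 549.3 -101.5  123.9] yaw 0.887 tilt [ 0.002 -0.001] | 8 x [np.float64(0.16), np.float64(-5.84), np.float64(0.24), 0, 0, np.float64(0.0391)] len 5.8
```

Converted, -5.8 mm / 250 = -0.0232, 0.1 mm / 250 = 0.0004, 0.039 rad / 3.1416 = 0.0124.

Call:
{"method": "shift_gripper", "body": {"rows": [[[0.0004,-0.0232,0,0,0,0.0124],[0.0004,-0.0232,0,0,0,0.0124],[0.0004,-0.0232,0,0,0,0.0124],[0.0004,-0.0232,0,0,0,0.0124],[0.0004,-0.0232,0,0,0,0.0124],[0.0004,-0.0232,0,0,0,0.0124],[0.0004,-0.0232,0,0,0,0.0124],[0.0004,-0.0232,0,0,0,0.0124],[0,0,0,0,0,0],[0,0,0,0,0,0],[0,0,0,0,0,0],[0,0,0,0,0,0]]]}}

```text
t: 3.62
ee_pos: [518.7, -66.5, 123.9]
tool_rot: [0.0, 0.959, 0.284, 0.001]
force: [-0.2, 0.1, 7.6]
width: 0.172
finger_force: 26.1
```

```bash
python3 - <<'E'
from h import *
a=3.716; plan(640.3+145*np.cos(a),12.2+145*np.sin(a),122,a-np.pi,1)
E
```

```text
t 3.62 at [518.7 -66.5 123.9] yaw 0.576 tilt [ 0.002 -0.   ] | 1 x [np.float64(-0.14), np.float64(0.07), np.float64(1.9), 0, 0, np.float64(0.0016)] len 1.9
```

Call:
{"method": "shift_gripper", "body": {"rows": [[[0,0,0,0,0,0],[0,0,0,0,0,0],[0,0,0,0,0,0],[0,0,-0.14,0,0,0],[0,0,-0.14,0,0,0],[0,0,-0.14,0,0,0],[0,0,0,0,0,0]]], "finger_gap": 0.5}}

```text
t: 4.2
ee_pos: [519.6, -66.8, 234.6]
tool_rot: [0.002, 0.959, 0.284, 0.004]
force: [1.1, -0.6, 1.1]
width: 0.501
finger_force: 0.0
```

```bash
python3 - <<'E'
from h import *
# rack: long panel, pre-grasp above it
plan(520,200,215,1.3,8); plan(565.4,349.1,215,1.833,14)
E
```

```text
t 4.20 at [519.6 -66.8 234.6] yaw 0.575 tilt [ 0.008 -0.001] | 8 x [np.float64(26.57), np.float64(-21.34), np.float64(2.45), 0, 0, np.float64(-0.0906)] len 34.2
t 4.20 at [519.6 -66.8 234.6] yaw 0.575 tilt [ 0.008 -0.001] | 14 x [np.float64(30.5), np.float64(-9.49), np.float64(1.4), 0, 0, np.float64(-0.0898)] len 32.0
```

Converted, 30.5 mm / 250 = 0.122, -9.5 mm / 250 = -0.038, -0.09 rad / 3.1416 = -0.0286.

Call:
{"method": "shift_gripper", "body": {"rows": [[[0.122,-0.038,0.0056,0,0,-0.0286],[0.122,-0.038,0.0056,0,0,-0.0286],[0.122,-0.038,0.0056,0,0,-0.0286],[0.122,-0.038,0.0056,0,0,-0.0286],[0.122,-0.038,0.0056,0,0,-0.0286],[0.122,-0.038,0.0056,0,0,-0.0286],[0.122,-0.038,0.0056,0,0,-0.0286],[0.122,-0.038,0.0056,0,0,-0.0286],[0.122,-0.038,0.0056,0,0,-0.0286],[0.122,-0.038,0.0056,0,0,-0.0286],[0.122,-0.038,0.0056,0,0,-0.0286],[0.122,-0.038,0.0056,0,0,-0.0286],[0.122,-0.038,0.0056,0,0,-0.0286],[0.122,-0.038,0.0056,0,0,-0.0286],[0,0,0,0,0,0],[0,0,0,0,0,0],[0,0,0,0,0,0]]]}}

```text
t: 5.62
ee_pos: [563.4, 349.3, 207.5]
tool_rot: [0.0, 0.608, 0.794, -0.0]
force: [0.1, 0.3, 0.4]
width: 0.497
finger_force: 0.0
```

```bash
python3 - <<'E'
from h import *
plan(565.4,349.1,150,1.833,4)
t=ctrl.snapshot("top")[:,:,::-1];cv2.imwrite("pics/t2.png",t);cv2.imwrite("pics/s2.png",ctrl.snapshot("scene")[:,:,::-1])
a=cv2.resize(t[90:240,150:390],None,fx=3.3,fy=3.3,interpolation=cv2.INTER_CUBIC); cv2.imwrite("pics/t2c.png",a)
E
```

```text
t 5.62 at [563.4 349.3 207.5] yaw 1.835 tilt [-0. -0.] | 4 x [np.float64(-0.17), np.float64(0.47), np.float64(14.36), 0, 0, np.float64(0.0004)] len 14.4
```

View pics/t2c.png

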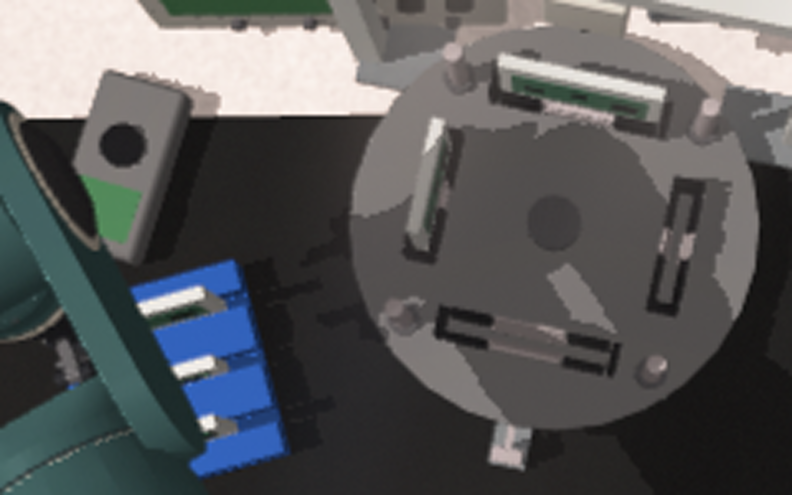

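Top crop: the long slot centre at crop (527,338) now lies on the line from the axis (553,222) to the pointer (511,440), so the slot stands in front. I'll grasp the long panel and refit the carousel.

Converted, 30 mm / 250 = 0.12, 1.9 mm / 250 = 0.0076.

Call:
{"method": "shift_gripper", "body": {"rows": [[[-0.0028,0.0076,0.046,0,0,0],[0,0,0.12,0,0,0],[0,0,0.12,0,0,0],[0,0,0.12,0,0,0],[0,0,0.08,0,0,0],[0,0,0,0,0,0],[0,0,0,0,0,0]]]}}

```text
t: 6.3
ee_pos: [565.3, 348.4, 85.2]
tool_rot: [-0.0, 0.608, 0.794, -0.001]
force: [0.0, 0.8, 1.6]
width: 0.498
finger_force: 0.0
```

Call:
{"method": "shift_gripper", "body": {"rows": [[[0,0,0,0,0,0],[0,0,0,0,0,0],[0,0,0,0,0,0],[0,0,0,0,0,0],[0,0,0,0,0,0],[0,0,0,0,0,0]]], "finger_gap": 0, "grip_n": 70}}

```text
t: 6.8
ee_pos: [566.2, 349.6, 88.2]
tool_rot: [0.001, 0.608, 0.794, 0.001]
force: [1.3, -1.1, 7.3]
width: 0.106
finger_force: 69.4
```

```bash
python3 - <<'E'
from h import *
from scipy.optimize import least_squares
P=np.array([[452,52],[712,105],[402,312],[656,364]])/3.3+[149.65,89.65]
def f(p):
    ang=p[2]+np.array([-3,3,-1,1])*np.pi/4
    return (proj("top",np.c_[p[0]+145*np.cos(ang),p[1]+145*np.sin(ang),np.full(4,130)])-P).ravel()
s=least_squares(f,[640,11,2.93]);print(s.x,f(s.x).round(2))
c=ray("top",(527/3.3+149.65,338/3.3+89.65),80)
print("slot mid by eye",c, "model",s.x[:2]+100*np.array([np.cos(s.x[2]),np.sin(s.x[2])]))
plan(0,0,0,1.83,1)
E
```

```text
[640.50836657  10.93565155   2.92751012] [ 0.14  0.4  -0.    0.04 -1.51 -0.45  1.36 -0.  ]
slot mid by eye [545.00692537  34.92282428  80.        ] model [542.79119427  32.18075069]
t 6.80 at [566.2 349.6  88.2] yaw 1.835 tilt [0.003 0.001] | 1 x [np.float64(-189.45), np.float64(-637.89), np.float64(88.2), 0, 0, np.float64(0.0052)] len 671.2
```

Converted, -40 mm / 250 = -0.16, -20 mm / 250 = -0.08.

Call:
{"method": "shift_gripper", "body": {"rows": [[[0,0,-0.08,0,0,0],[0,0,-0.16,0,0,0],[0,0,-0.16,0,0,0],[0,0,-0.16,0,0,0],[0,0,-0.08,0,0,0],[0,0,0,0,0,0],[0,0,0,0,0,0]]]}}

```text
t: 7.38
ee_pos: [565.5, 349.4, 247.4]
tool_rot: [0.0, 0.608, 0.794, 0.001]
force: [-0.5, 0.5, -2.6]
width: 0.109
finger_force: 70.7
```

```bash
python3 -c "
from h import *
print(ctrl.observe()['force']);plan(542.6,32.5,190,1.36,12)"
```

```text
[-0.49119352  0.50343181 -2.63413793]
t 7.38 at [565.5 349.4 247.4] yaw 1.835 tilt [0.002 0.001] | 12 x [np.float64(-26.54), np.float64(-3.17), np.float64(4.78), 0, 0, np.float64(0.0396)] len 27.1
```

Converted, 30 mm / 250 = 0.12, -26.5 mm / 250 = -0.106, 0.0396 rad / 3.1416 = 0.0126.

Call:
{"method": "shift_gripper", "body": {"rows": [[[-0.106,-0.0128,0,0,0,0.0126],[-0.106,-0.0128,0,0,0,0.0126],[-0.106,-0.0128,0,0,0,0.0126],[-0.106,-0.0128,0,0,0,0.0126],[-0.106,-0.0128,0,0,0,0.0126],[-0.106,-0.0128,0,0,0,0.0126],[-0.106,-0.0128,0,0,0,0.0126],[-0.106,-0.0128,0,0,0,0.0126],[-0.106,-0.0128,0,0,0,0.0126],[-0.106,-0.0128,0,0,0,0.0126],[-0.106,-0.0128,0,0,0,0.0126],[-0.106,-0.0128,0,0,0,0.0126],[0,0,0.12,0,0,0],[0,0,0.12,0,0,0],[0,0,0,0,0,0],[0,0,0,0,0,0],[0,0,0,0,0,0],[0,0,0,0,0,0]]]}}

```text
t: 8.88
ee_pos: [542.6, 33.1, 187.8]
tool_rot: [0.0, 0.777, 0.629, 0.001]
force: [-0.2, -0.0, -2.6]
width: 0.106
finger_force: 70.2
```

```bash
python3 - <<'E'
from h import *
plan(542.6,32.5,175,1.36,1)
s=ctrl.snapshot("scene")[:,:,::-1]; t=ctrl.snapshot("top")[:,:,::-1]
cv2.imwrite("pics/s3.png",s);cv2.imwrite("pics/t3.png",t)
a=cv2.resize(s[130:280,230:400],None,fx=3.9,fy=3.9,interpolation=cv2.INTER_CUBIC)
for i in range(0,170,10): cv2.putText(a,str(230+i),(int(i*3.9),9),0,.33,(0,0,255))
for i in range(0,150,10): cv2.putText(a,str(130+i),(0,int(i*3.9)+4),0,.33,(0,0,255))
cv2.imwrite("pics/s3c.png",a)
E
```

```text
t 8.88 at [542.6  33.1 187.8] yaw 1.360 tilt [0.002 0.   ] | 1 x [np.float64(-0.55), np.float64(0.11), np.float64(12.78), 0, 0, np.float64(0.0005)] len 12.8
```

View pics/s3c.png

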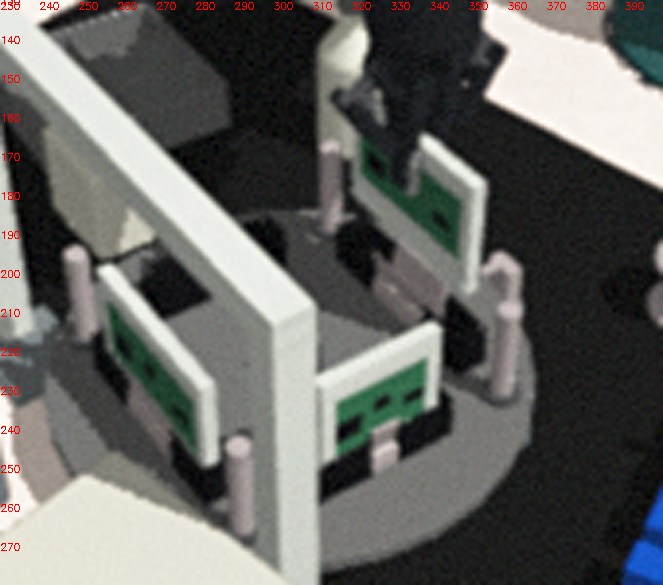

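```bash
python3 - <<'E'
from h import *
u=lambda a:np.array([np.cos(a),np.sin(a)])
ax=np.array([640.4,11.6]);psi=2.93
rad=u(psi);tan=u(psi+np.pi/2) 
for n,a in(("FR",psi+np.pi/4),("FL",psi-np.pi/4),("BR",psi+3*np.pi/4),("BL",psi-3*np.pi/4)): print(n,proj("scene",np.r_[ax+145*u(a),130]).round(1))
p=np.array([542.6,33.1]); th=1.36
for s in(-1,1):
  for z in (110,205): print("panel",s,z,proj("scene",np.r_[p+s*65*u(th),z]).round(1), proj("top",np.r_[p+s*65*u(th),z]).round(1))
sl=ax+100*rad
for s in(-1,1): print("slot end 67.5",proj("scene",np.r_[sl+s*67.5*u(th),74]).round(1))
t=cv2.imread("pics/t3.png"); a=cv2.resize(t[140:240,250:390],None,fx=5.5,fy=5.5,interpolation=cv2.INTER_CUBIC)
for i in range(0,140,10): cv2.putText(a,str(250+i),(int(i*5.5),9),0,.33,(0,255,255))
for i in range(0,100,10): cv2.putText(a,str(140+i),(0,int(i*5.5)+4),0,.33,(0,255,255))
cv2.imwrite("pics/t3c.png",a)
E
```

```text
FR [[315.1 166.6]]
FL [[361.8 207.5]]
BR [[250.4 194.4]]
BL [[293.4 243. ]]
panel -1 110 [[322.2 179.4]] [[334.8 196.8]]
panel -1 205 [[322.6 151.7]] [[335.9 192.9]]
panel 1 110 [[351.4 205.4]] [[284.9 186.8]]
panel 1 205 [[353.7 177.2]] [[282.1 182.2]]
slot end 67.5 [[321.4 188.6]]
slot end 67.5 [[351.1 215.7]]
```

View pics/t3c.png

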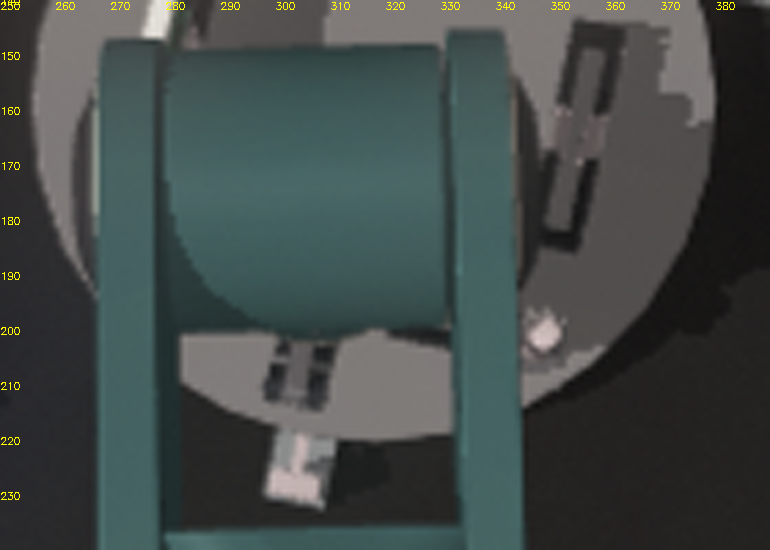

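Scene crop: the panel hangs over the long slot with its lower right corner at about (352,204.5). That is about 1 px from the prediction, the same bias as the posts show. The top view is hidden by the arm. I'll lower it gently and watch the force.

Converted, 10 mm / 250 = 0.04, 6 mm / 250 = 0.024.

Call:
{"method": "shift_gripper", "body": {"rows": [[[0,0,0.04,0,0,0],[0,0,0.04,0,0,0],[0,0,0.024,0,0,0],[0,0,0,0,0,0],[0,0,0,0,0,0]]]}}

```text
t: 9.4
ee_pos: [542.0, 32.7, 159.7]
tool_rot: [-0.0, 0.778, 0.629, -0.0]
force: [1.1, -0.3, -2.7]
width: 0.104
finger_force: 70.5
```

Call:
{"method": "shift_gripper", "body": {"rows": [[[0,0,0.016,0,0,0],[0,0,0.016,0,0,0],[0,0,0,0,0,0],[0,0,0,0,0,0]]]}}

```text
t: 9.73
ee_pos: [542.8, 32.6, 152.5]
tool_rot: [0.001, 0.778, 0.629, 0.001]
force: [6.8, -2.3, -2.2]
width: 0.109
finger_force: 70.4
```

Call:
{"method": "shift_gripper", "body": {"rows": [[[0,0,0.016,0,0,0],[0,0,0.012,0,0,0],[0,0,0,0,0,0],[0,0,0,0,0,0]]]}}

```text
t: 10.07
ee_pos: [543.4, 32.5, 146.2]
tool_rot: [0.002, 0.778, 0.629, 0.002]
force: [10.4, -3.0, 0.2]
width: 0.109
finger_force: 70.7
```

Converted, 2 mm / 250 = 0.008.

Call:
{"method": "shift_gripper", "body": {"rows": [[[0,0.008,0,0,0,0],[0,0,0,0,0,0],[0,0,0,0,0,0]]]}}

```text
t: 10.32
ee_pos: [544.5, 32.3, 145.8]
tool_rot: [0.001, 0.778, 0.629, 0.001]
force: [6.2, -1.5, 3.1]
width: 0.108
finger_force: 71.1
```

```bash
python3 -c "
from h import *
o=ctrl.observe();print(o['force'],o['torque'],yaw(o))"
```

```text
[ 6.21636874 -1.47757966  3.06226318] [-0.19269897 -1.120635   -0.09143427] (np.float64(1.3599496041161645), array([[ 2.09287938e-01,  9.77852456e-01,  1.76983356e-03],
       [ 9.77854019e-01, -2.09288096e-01, -9.74235676e-05],
       [ 2.75139222e-04,  1.75102844e-03, -9.99998429e-01]]))
```

Converted, 1.5 mm / 250 = 0.006.

Call:
{"method": "shift_gripper", "body": {"rows": [[[0,0.006,0,0,0,0],[0,0,0,0,0,0],[0,0,0,0,0,0]]]}}

```text
t: 10.57
ee_pos: [545.4, 32.1, 145.4]
tool_rot: [-0.0, 0.778, 0.629, -0.0]
force: [0.8, 0.1, 3.5]
width: 0.11
finger_force: 71.4
```

Call:
{"method": "shift_gripper", "body": {"rows": [[[0,0,0.012,0,0,0],[0,0,0.012,0,0,0],[0,0,0,0,0,0],[0,0,0,0,0,0]]]}}

```text
t: 10.9
ee_pos: [545.3, 32.1, 139.2]
tool_rot: [-0.0, 0.778, 0.629, -0.0]
force: [1.0, 1.1, 2.0]
width: 0.106
finger_force: 71.2
```

Converted, 2 mm / 250 = 0.008.

Call:
{"method": "shift_gripper", "body": {"rows": [[[0,0,0.008,0,0,0],[0,0,0.008,0,0,0],[0,0,0.008,0,0,0],[0,0,0,0,0,0],[0,0,0,0,0,0]]]}}

```text
t: 11.32
ee_pos: [545.3, 32.1, 133.0]
tool_rot: [-0.0, 0.778, 0.629, -0.0]
force: [0.8, 0.9, 2.0]
width: 0.108
finger_force: 71.1
```

Call:
{"method": "shift_gripper", "body": {"rows": [[[0,0,0.008,0,0,0],[0,0,0.008,0,0,0],[0,0,0.008,0,0,0],[0,0,0,0,0,0],[0,0,0,0,0,0]]]}}

```text
t: 11.73
ee_pos: [545.6, 32.0, 128.1]
tool_rot: [0.0, 0.778, 0.629, 0.0]
force: [-2.6, -1.0, 12.3]
width: 0.108
finger_force: 72.9
```

Units first: shifts go in shares of 250 mm and turns go in shares of pi rad. So 2 mm / 250 = 0.008.

Call:
{"method": "shift_gripper", "body": {"rows": [[[0,0,0.008,0,0,0],[0,0,0.008,0,0,0],[0,0,0,0,0,0],[0,0,0,0,0,0]]]}}

```text
t: 12.07
ee_pos: [546.5, 32.1, 127.9]
tool_rot: [0.001, 0.778, 0.629, 0.002]
force: [-15.2, -0.9, 48.8]
width: 0.111
finger_force: 77.9
```

```bash
python3 - <<'E'
from h import *
s=ctrl.snapshot("scene")[:,:,::-1];cv2.imwrite("pics/s4.png",s)
u=lambda a:np.array([np.cos(a),np.sin(a)]); p=np.array([545.5,32.1])
for z in(145,155): print(z,[proj("scene",np.r_[p+k*65*u(1.36)+np.array([.978,-.209])*5,z]).round(1).tolist() for k in(-1,1)])
a=cv2.resize(s[150:240,290:380],None,fx=6,fy=6,interpolation=cv2.INTER_CUBIC)
for i in range(0,90,10): cv2.putText(a,str(290+i),(int(i*6),9),0,.33,(0,0,255));cv2.putText(a,str(150+i),(0,int(i*6)+4),0,.33,(0,0,255))
cv2.imwrite("pics/s4c.png",a)
E
```

```text
145 [[[319.9, 170.6]], [[349.7, 196.5]]]
155 [[[319.9, 167.7]], [[349.9, 193.6]]]
```

View pics/s4c.png

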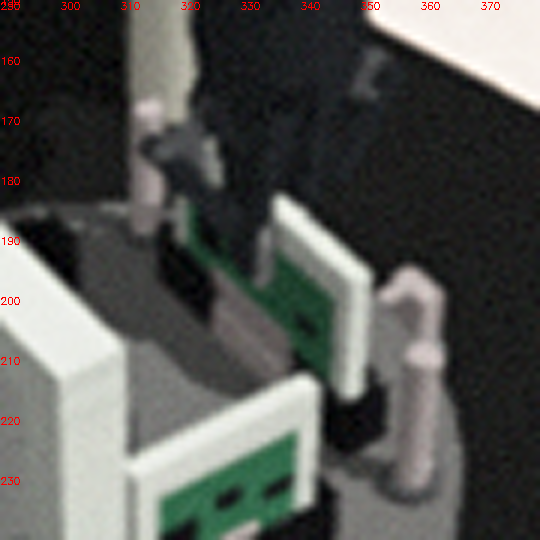

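Top right corner of the panel at (348,196.7) matches z = 145, and it met a hard stop at the expected height: the long panel is home. I'll relax, open and retreat up towards the post.

Converted, -3 mm / 250 = -0.012.

Call:
{"method": "shift_gripper", "body": {"rows": [[[0,0,-0.012,0,0,0],[0,0,0,0,0,0]]]}}

```text
t: 12.28
ee_pos: [546.0, 32.1, 128.0]
tool_rot: [0.001, 0.778, 0.629, 0.001]
force: [-4.1, 0.6, 21.7]
width: 0.104
finger_force: 74.0
```

Call:
{"method": "shift_gripper", "body": {"rows": [[[0,0,0,0,0,0],[0,0,0,0,0,0],[0,0,0,0,0,0],[0,0,0,0,0,0],[0,0,-0.08,0,0,0],[0,0,-0.16,0,0,0],[0,0,-0.08,0,0,0],[0,0,0,0,0,0],[0,0,0,0,0,0]]], "finger_gap": 0.5, "grip_n": 30}}

```text
t: 13.03
ee_pos: [545.8, 32.0, 207.0]
tool_rot: [0.001, 0.778, 0.629, 0.001]
force: [0.4, -0.3, -1.4]
width: 0.503
finger_force: 0.0
```

```bash
python3 - <<'E'
from h import *
a=3.716; plan(640.3+145*np.cos(a),12.2+145*np.sin(a),205,a-np.pi,8)
s=ctrl.snapshot("scene")[:,:,::-1];cv2.imwrite("pics/s5.png",s)
E
```

```text
t 13.03 at [545.8  32.  207. ] yaw 1.360 tilt [0.002 0.   ] | 8 x [np.float64(-12.59), np.float64(3.69), np.float64(0.25), 0, 0, np.float64(0.0982)] len 13.1
```

Converted, 40 mm / 250 = 0.16, 22 mm / 250 = 0.088, 0.098 rad / 3.1416 = 0.0312.

Call:
{"method": "shift_gripper", "body": {"rows": [[[-0.0504,0.0148,0,0,0,0.0312],[-0.0504,0.0148,0,0,0,0.0312],[-0.0504,0.0148,0,0,0,0.0312],[-0.0504,0.0148,0,0,0,0.0312],[-0.0504,0.0148,0,0,0,0.0312],[-0.0504,0.0148,0,0,0,0.0312],[-0.0504,0.0148,0,0,0,0.0312],[-0.0504,0.0148,0,0,0,0.0312],[0,0,0,0,0,0],[0,0,0.08,0,0,0],[0,0,0.16,0,0,0],[0,0,0.088,0,0,0],[0,0,0,0,0,0],[0,0,0,0,0,0]]]}}

```text
t: 14.25
ee_pos: [517.8, -66.3, 123.1]
tool_rot: [-0.001, 0.959, 0.285, -0.001]
force: [-0.1, 0.2, 0.7]
width: 0.501
finger_force: 0.0
```

Call:
{"method": "shift_gripper", "body": {"rows": [[[0,0,0,0,0,0],[0,0,0,0,0,0],[0,0,0,0,0,0],[0,0,0,0,0,0],[0,0,0,0,0,0]]], "finger_gap": 0, "grip_n": 30}}

```text
t: 14.67
ee_pos: [519.2, -66.8, 126.1]
tool_rot: [0.001, 0.959, 0.284, 0.001]
force: [0.3, 0.1, 6.4]
width: 0.179
finger_force: 29.5
```

```bash
python3 - <<'E'
from h import *
a=2.145; plan(640.3+145*np.cos(a),12.2+145*np.sin(a),124,a-np.pi,18)
for a in(1.8,1.2): print(a)
E
```

```text
t 14.67 at [519.2 -66.8 126.1] yaw 0.576 tilt [ 0.003 -0.   ] | 18 x [np.float64(0.53), np.float64(-12.65), np.float64(0.12), 0, 0, np.float64(0.0874)] len 12.7
1.8
1.2
```

Converted, -12.6 mm / 250 = -0.0504, 0.5 mm / 250 = 0.002, 0.0874 rad / 3.1416 = 0.0278.

Call:
{"method": "shift_gripper", "body": {"rows": [[[0.002,-0.0504,0,0,0,0.0278],[0.002,-0.0504,0,0,0,0.0278],[0.002,-0.0504,0,0,0,0.0278],[0.002,-0.0504,0,0,0,0.0278],[0.002,-0.0504,0,0,0,0.0278],[0.002,-0.0504,0,0,0,0.0278],[0.002,-0.0504,0,0,0,0.0278],[0.002,-0.0504,0,0,0,0.0278],[0.002,-0.0504,0,0,0,0.0278]]]}}

```text
t: 15.42
ee_pos: [499.5, 42.4, 126.1]
tool_rot: [-0.0, 0.994, -0.107, 0.003]
force: [19.0, -4.7, -3.1]
width: 0.174
finger_force: 29.7
```

```bash
python3 - <<'E'
from h import *
o=ctrl.observe();print(o['qpos'],o["torque"])
a=2.145; plan(640.3+145*np.cos(a),12.2+145*np.sin(a),124,a-np.pi,9)
E
```

```text
[ 3.41527368e-02 -2.07824558e-01  1.96775158e+00 -6.84981245e-04
  1.37555579e+00  1.81969127e+00] [-0.75628562 -2.93473115  0.22910769]
t 15.42 at [499.5  42.4 126.1] yaw -0.215 tilt [ 0.006 -0.   ] | 9 x [np.float64(0.42), np.float64(-12.59), np.float64(0.24), 0, 0, np.float64(0.0869)] len 12.6
```

Converted, -12.6 mm / 250 = -0.0504, 1 mm / 250 = 0.004, 0.087 rad / 3.1416 = 0.0277.

Call:
{"method": "shift_gripper", "body": {"rows": [[[0.004,-0.0504,0,0,0,0.0277],[0.004,-0.0504,0,0,0,0.0277],[0.0024,-0.0504,0,0,0,0.0277],[0.0016,-0.0504,0,0,0,0.0277],[0.0016,-0.0504,0,0,0,0.0277],[0.0016,-0.0504,0,0,0,0.0277],[0.0016,-0.0504,0,0,0,0.0277],[0.0016,-0.0504,0,0,0,0.0277],[0.0016,-0.0504,0,0,0,0.0277],[0,0,0,0,0,0],[0,0,0,0,0,0],[0,0,0,0,0,0]]]}}

```text
t: 16.42
ee_pos: [561.6, 134.1, 126.1]
tool_rot: [-0.001, 0.879, -0.476, 0.001]
force: [-0.7, 3.4, 7.5]
width: 0.177
finger_force: 31.1
```

```bash
python3 - <<'E'
from h import *
o=ctrl.observe();print(o['qpos'][5])
a=2.145; plan(640.3+145*np.cos(a),12.2+145*np.sin(a),124,a-np.pi,1)
E
```

```text
2.753708326442533
t 16.42 at [561.6 134.1 126.1] yaw -0.993 tilt [0.003 0.001] | 1 x [np.float64(0.09), np.float64(0.18), np.float64(2.07), 0, 0, np.float64(0.0035)] len 2.1
```

Converted, -40 mm / 250 = -0.16, -20 mm / 250 = -0.08.

Call:
{"method": "shift_gripper", "body": {"rows": [[[0,0,0,0,0,0],[0,0,0,0,0,0],[0,0,0,0,0,0],[0,0,0,0,0,0],[0,0,-0.08,0,0,0],[0,0,-0.16,0,0,0],[0,0,-0.08,0,0,0],[0,0,0,0,0,0],[0,0,0,0,0,0]]], "finger_gap": 0.5}}

```text
t: 17.17
ee_pos: [561.1, 133.5, 205.6]
tool_rot: [-0.001, 0.879, -0.477, 0.001]
force: [-0.4, 1.1, -1.4]
width: 0.501
finger_force: 0.0
```

```bash
python3 - <<'E'
from h import *
plan(469.9,319.9,210,1.833,24)
E
```

```text
t 17.17 at [561.1 133.5 205.6] yaw -0.994 tilt [0.002 0.   ] | 24 x [np.float64(-1.16), np.float64(-12.31), np.float64(-0.18), 0, 0, np.float64(-0.1178)] len 12.4
```

Converted, -12.3 mm / 250 = -0.0492, -1.2 mm / 250 = -0.0048, -0.1178 rad / 3.1416 = -0.0375.

Call:
{"method": "shift_gripper", "body": {"rows": [[[-0.0048,-0.0492,0,0,0,-0.0375],[-0.0048,-0.0492,0,0,0,-0.0375],[-0.0048,-0.0492,0,0,0,-0.0375],[-0.0048,-0.0492,0,0,0,-0.0375],[-0.0048,-0.0492,0,0,0,-0.0375],[-0.0048,-0.0492,0,0,0,-0.0375],[-0.0048,-0.0492,0,0,0,-0.0375],[-0.0048,-0.0492,0,0,0,-0.0375],[-0.0048,-0.0492,0,0,0,-0.0375],[-0.0048,-0.0492,0,0,0,-0.0375],[-0.0048,-0.0492,0,0,0,-0.0375],[-0.0048,-0.0492,0,0,0,-0.0375]]]}}

```text
t: 18.17
ee_pos: [593.8, 266.1, 202.5]
tool_rot: [0.0, 0.977, 0.211, -0.001]
force: [-0.4, -0.7, 1.1]
width: 0.502
finger_force: 0.0
```

Call:
{"method": "shift_gripper", "body": {"rows": [[[-0.0048,-0.0492,0,0,0,-0.0375],[-0.0048,-0.0492,0,0,0,-0.0375],[-0.0048,-0.0492,0,0,0,-0.0375],[-0.0048,-0.0492,0,0,0,-0.0375],[-0.0048,-0.0492,0,0,0,-0.0375],[-0.0048,-0.0492,0,0,0,-0.0375],[-0.0048,-0.0492,0,0,0,-0.0375],[-0.0048,-0.0492,0,0,0,-0.0375],[-0.0048,-0.0492,0,0,0,-0.0375],[-0.0048,-0.0492,0,0,0,-0.0375],[-0.0048,-0.0492,0,0,0,-0.0375],[-0.0048,-0.0492,0,0,0,-0.0375],[0,0,0,0,0,0],[0,0,0,0,0,0],[0,0,0,0,0,0]]]}}

```text
t: 19.42
ee_pos: [469.2, 319.4, 203.6]
tool_rot: [-0.0, 0.61, 0.793, -0.0]
force: [0.3, -0.4, 0.1]
width: 0.501
finger_force: 0.0
```

```bash
python3 - <<'E'
from h import *
plan(469.9,319.9,205,1.833,1)
t=ctrl.snapshot("top")[:,:,::-1];cv2.imwrite("pics/t6.png",t);cv2.imwrite("pics/s6.png",ctrl.snapshot("scene")[:,:,::-1])
a=cv2.resize(t[90:240,220:390],None,fx=4,fy=4,interpolation=cv2.INTER_CUBIC); cv2.imwrite("pics/t6c.png",a)
E
```

```text
t 19.42 at [469.2 319.4 203.6] yaw 1.830 tilt [-0. -0.] | 1 x [np.float64(0.3), np.float64(0.76), np.float64(-1.37), 0, 0, np.float64(-0.0032)] len 1.6
```

View pics/t6c.png

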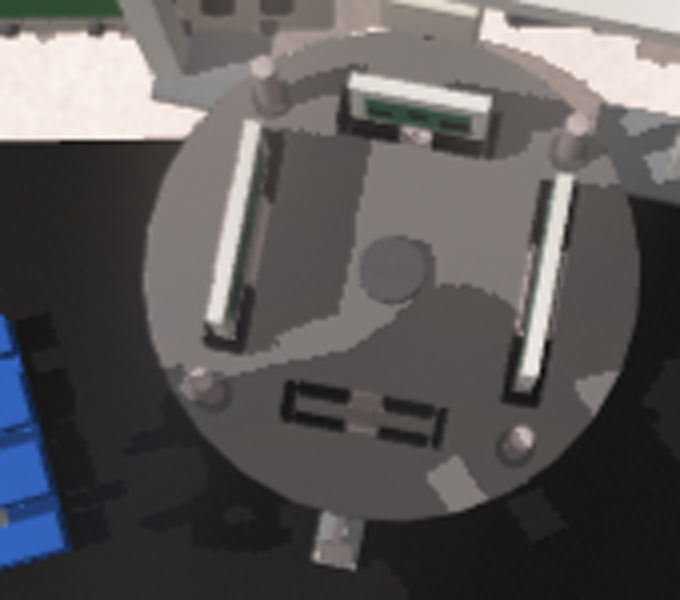

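Top crop: the short slot stands in front at (364,413), in line with hub (397,269) and pointer (338,540). The long panel is upright in its slot on the left. I'll refit the carousel and grasp the short panel.

Converted, 30 mm / 250 = 0.12, 18 mm / 250 = 0.072, -0.003 rad / 3.1416 = -0.001.

Call:
{"method": "shift_gripper", "body": {"rows": [[[0.0012,0.0032,0.072,0,0,-0.001],[0,0,0.12,0,0,0],[0,0,0.12,0,0,0],[0,0,0.12,0,0,0],[0,0,0.044,0,0,0],[0,0,0,0,0,0],[0,0,0,0,0,0]]]}}

```text
t: 20.1
ee_pos: [470.1, 320.1, 85.9]
tool_rot: [-0.0, 0.607, 0.794, -0.0]
force: [0.6, -0.0, 1.3]
width: 0.501
finger_force: 0.0
```

Call:
{"method": "shift_gripper", "body": {"rows": [[[0,0,0,0,0,0],[0,0,0,0,0,0],[0,0,0,0,0,0],[0,0,0,0,0,0],[0,0,0,0,0,0],[0,0,0,0,0,0]]], "finger_gap": 0, "grip_n": 70}}

```text
t: 20.6
ee_pos: [470.4, 320.4, 87.1]
tool_rot: [0.001, 0.607, 0.795, 0.001]
force: [0.0, 0.8, 8.0]
width: 0.109
finger_force: 69.3
```

```bash
python3 - <<'E'
from h import *
from scipy.optimize import least_squares
def fit(P):
    def f(p):
        ang=p[2]+np.array([-3,3,-1,1])*np.pi/4
        return (proj("top",np.c_[p[0]+145*np.cos(ang),p[1]+145*np.sin(ang),np.full(4,130)])-P).ravel()
    s=least_squares(f,[640,11,2.93]);print(s.x.round(3),f(s.x).round(2),"slot",s.x[:2]+100*np.array([np.cos(s.x[2]),np.sin(s.x[2])]))
fit(np.array([[262,66],[580,124],[205,380],[519,437]])/4+[219.625,89.625])
for q in((364,413),):print(ray("top",np.array(q)/4+[219.625,89.625],74))
plan(0,0,0,1.83,1)
E
```

```text
[641.024  12.155   2.946] [ 0.29  0.06 -0.3  -0.16 -0.81 -0.2   0.82  0.28] slot [542.92890159  31.58256871]
[543.48250784  31.71081498  74.        ]
t 20.60 at [470.4 320.4  87.1] yaw 1.837 tilt [0.003 0.002] | 1 x [np.float64(-185.61), np.float64(-538.09), np.float64(87.05), 0, 0, np.float64(0.0066)] len 575.8
```

Converted, -40 mm / 250 = -0.16, -20 mm / 250 = -0.08.

Call:
{"method": "shift_gripper", "body": {"rows": [[[0,0,-0.08,0,0,0],[0,0,-0.16,0,0,0],[0,0,-0.16,0,0,0],[0,0,-0.16,0,0,0],[0,0,-0.08,0,0,0],[0,0,0,0,0,0],[0,0,0,0,0,0]]]}}

```text
t: 21.18
ee_pos: [469.8, 320.1, 246.5]
tool_rot: [0.0, 0.607, 0.795, 0.001]
force: [-0.7, 0.6, -2.4]
width: 0.104
finger_force: 70.3
```

```bash
python3 -c "
from h import *
print(ctrl.observe()['force']);plan(545,31.6,190,1.373,12)"
```

```text
[-0.68242862  0.58745138 -2.35786913]
t 21.18 at [469.8 320.1 246.5] yaw 1.837 tilt [0.002 0.001] | 12 x [np.float64(-24.56), np.float64(5.02), np.float64(4.71), 0, 0, np.float64(0.0386)] len 25.5
```

Converted, 30 mm / 250 = 0.12, -24.6 mm / 250 = -0.0984, 0.0386 rad / 3.1416 = 0.0123.

Call:
{"method": "shift_gripper", "body": {"rows": [[[-0.0984,0.02,0,0,0,0.0123],[-0.0984,0.02,0,0,0,0.0123],[-0.0984,0.02,0,0,0,0.0123],[-0.0984,0.02,0,0,0,0.0123],[-0.0984,0.02,0,0,0,0.0123],[-0.0984,0.02,0,0,0,0.0123],[-0.0984,0.02,0,0,0,0.0123],[-0.0984,0.02,0,0,0,0.0123],[-0.0984,0.02,0,0,0,0.0123],[-0.0984,0.02,0,0,0,0.0123],[-0.0984,0.02,0,0,0,0.0123],[-0.0984,0.02,0,0,0,0.0123],[0,0,0.12,0,0,0],[0,0,0.12,0,0,0],[0,0,0,0,0,0],[0,0,0,0,0,0],[0,0,0,0,0,0],[0,0,0,0,0,0]]]}}

```text
t: 22.68
ee_pos: [545.2, 31.2, 186.9]
tool_rot: [0.001, 0.773, 0.634, 0.001]
force: [-0.5, 0.5, -0.5]
width: 0.106
finger_force: 70.0
```

```bash
python3 - <<'E'
from h import *
plan(545,31.6,159,1.373,1)
cv2.imwrite("pics/s7.png",ctrl.snapshot("scene")[:,:,::-1])
E
```

```text
t 22.68 at [545.2  31.2 186.9] yaw 1.374 tilt [0.002 0.   ] | 1 x [np.float64(0.34), np.float64(-0.27), np.float64(27.91), 0, 0, np.float64(0.0009)] len 27.9
```

Converted, 10 mm / 250 = 0.04, 6 mm / 250 = 0.024.

Call:
{"method": "shift_gripper", "body": {"rows": [[[0,0,0.04,0,0,0],[0,0,0.04,0,0,0],[0,0,0.024,0,0,0],[0,0,0,0,0,0],[0,0,0,0,0,0]]]}}

```text
t: 23.15
ee_pos: [544.4, 31.0, 158.5]
tool_rot: [-0.0, 0.773, 0.634, -0.0]
force: [0.4, 0.0, -1.2]
width: 0.108
finger_force: 70.2
```

Call:
{"method": "shift_gripper", "body": {"rows": [[[0,0,0.016,0,0,0],[0,0,0.016,0,0,0],[0,0,0,0,0,0],[0,0,0,0,0,0]]]}}

```text
t: 23.48
ee_pos: [544.6, 31.0, 151.0]
tool_rot: [-0.0, 0.773, 0.634, -0.0]
force: [0.3, 0.4, -0.6]
width: 0.11
finger_force: 70.2
```

Call:
{"method": "shift_gripper", "body": {"rows": [[[0,0,0.016,0,0,0],[0,0,0.012,0,0,0],[0,0,0,0,0,0],[0,0,0,0,0,0]]]}}

```text
t: 23.82
ee_pos: [544.9, 30.9, 144.1]
tool_rot: [0.0, 0.773, 0.634, 0.0]
force: [3.4, -0.7, -3.3]
width: 0.113
finger_force: 69.8
```

Converted, 3 mm / 250 = 0.012, 0.8 mm / 250 = 0.0032.

Call:
{"method": "shift_gripper", "body": {"rows": [[[0,0.0032,0.012,0,0,0],[0,0,0.012,0,0,0],[0,0,0,0,0,0],[0,0,0,0,0,0]]]}}

```text
t: 24.15
ee_pos: [545.6, 30.9, 138.8]
tool_rot: [0.0, 0.773, 0.634, 0.0]
force: [-1.4, 0.7, 4.5]
width: 0.11
finger_force: 71.2
```

Call:
{"method": "shift_gripper", "body": {"rows": [[[0,0,0.008,0,0,0],[0,0,0.008,0,0,0],[0,0,0.008,0,0,0],[0,0,0,0,0,0],[0,0,0,0,0,0]]]}}

```text
t: 24.57
ee_pos: [545.6, 30.9, 132.9]
tool_rot: [0.0, 0.773, 0.634, 0.0]
force: [-1.3, 0.6, 5.1]
width: 0.109
finger_force: 71.3
```

Call:
{"method": "shift_gripper", "body": {"rows": [[[0,0,0.008,0,0,0],[0,0,0.008,0,0,0],[0,0,0.004,0,0,0],[0,0,0,0,0,0],[0,0,0,0,0,0]]]}}

```text
t: 24.98
ee_pos: [545.6, 30.9, 127.7]
tool_rot: [0.0, 0.773, 0.634, 0.0]
force: [-0.5, 0.6, 5.1]
width: 0.108
finger_force: 71.5
```

Converted, 2 mm / 250 = 0.008, 1 mm / 250 = 0.004.

Call:
{"method": "shift_gripper", "body": {"rows": [[[0,0,0.008,0,0,0],[0,0,0.004,0,0,0],[0,0,0,0,0,0],[0,0,0,0,0,0]]]}}

```text
t: 25.32
ee_pos: [546.1, 30.8, 127.0]
tool_rot: [0.001, 0.773, 0.634, 0.001]
force: [-8.4, -1.1, 27.1]
width: 0.107
finger_force: 74.5
```

It met a hard stop at the expected home height (127.0). I'll release, retreat and check.

Converted, -2 mm / 250 = -0.008.

Call:
{"method": "shift_gripper", "body": {"rows": [[[0,0,-0.008,0,0,0],[0,0,0,0,0,0]]]}}

```text
t: 25.48
ee_pos: [545.6, 30.9, 127.0]
tool_rot: [0.0, 0.773, 0.634, 0.0]
force: [-3.7, 0.9, 10.7]
width: 0.105
finger_force: 72.1
```

Call:
{"method": "shift_gripper", "body": {"rows": [[[0,0,0,0,0,0],[0,0,0,0,0,0],[0,0,0,0,0,0],[0,0,0,0,0,0],[0,0,-0.08,0,0,0],[0,0,-0.16,0,0,0],[0,0,-0.16,0,0,0],[-0.152,0,0,0,0,0],[-0.152,0,0,0,0,0],[-0.152,0,0,0,0,0],[-0.152,0,0,0,0,0],[-0.152,0,0,0,0,0],[-0.152,0,0,0,0,0],[-0.152,0,0,0,0,0],[-0.08,0,0,0,0,0],[0,0,0,0,0,0],[0,0,0,0,0,0]]], "finger_gap": 0.5}}

```text
t: 26.9
ee_pos: [489.0, -250.5, 225.8]
tool_rot: [-0.0, 0.774, 0.633, -0.0]
force: [-0.1, -0.0, -0.5]
width: 0.497
finger_force: 0.0
```

```bash
python3 - <<'E'
from h import *
s=ctrl.snapshot("scene")[:,:,::-1];t=ctrl.snapshot("top")[:,:,::-1];cv2.imwrite("pics/s8.png",s);cv2.imwrite("pics/t8.png",t)
a=cv2.resize(s[130:310,170:490],None,fx=2.5,fy=2.5,interpolation=cv2.INTER_CUBIC);cv2.imwrite("pics/f.png",a)
u=lambda a:np.array([np.cos(a),np.sin(a)]); p=np.array([545.6,30.9])
f=lambda X:((proj("scene",X)-[170,130])*2.5).round(0).tolist()
print([f(np.r_[p+k*45*u(1.373),145]) for k in(-1,1)])
# same features in t0 and t8: rest of the bench
d=cv2.absdiff(cv2.cvtColor(cv2.imread("pics/scene0.png"),6),cv2.cvtColor(s.copy(),6))
for n,X in(("flask",(380,-162,75)),("spool",(359,157,30))):
    q=proj("scene",X)[0].astype(int);print(n,d[q[1]-10:q[1]+10,q[0]-10:q[0]+10].mean())
E
```

```text
[[[388.0, 109.0]], [[440.0, 153.0]]]
flask 3.1375
spool 2.8175
```

View pics/f.png

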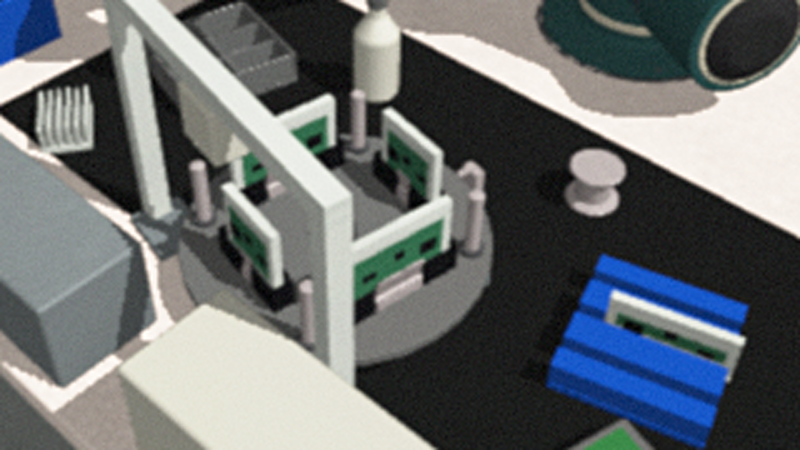

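The final picture shows the short panel upright in its slot, top corners at (388,109) and (440,153) as predicted for fully home. The long panel is seated in its slot (crop 400,240), the low panel is still in the rack's middle groove, and nothing else has moved. Handing in.

```bash
python3 -c "
from workcell import ctrl
print(ctrl.job_done())"
```

```text
the job is handed in; nothing more can be done
None
```

The job is handed in at about 27 s: the long and short panels are each home in their own slot (each met a hard stop at the expected height), the low panel is still in the rack, and no bench item was seen to move.

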